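# Let the bayonet drum back to its release post

## Task

Press the red thumb knob to lift the pawl clear of the brass drum's teeth, let the spring turn the drum back until the red pointer comes to the white post, and drop the pawl so that it holds the drum there and not a tooth before or beyond it. Feel for the knob and press gently, with no more than 20 N, and leave the loose parts on the shelf where they are.

Things in the scene. Friction and masses are not known exactly. Their poses are not given: they have to be found in the camera images.
- unit: Ratchet release unit, fixed to the shelf: dark steel plate 285 x 130 x 12 mm under a pawl and a brass drum. Origin on the shelf surface under the drum's upright axis; z up, -x towards the pawl. Drum: toothed flange 120 mm across, tooth tips 38 mm high; nozzle in its socket up to 132 mm high. Delicate: no part may be pushed with more than 20 N.
- drum (a joint): Drum angle, rad, anticlockwise from above; at 0 its red pointer points along the unit's +x. A damped spring drives it to smaller values at 0.15 to 0.25 rad/s while the pawl is clear. 12 saw teeth: the pawl catches it at 0 and each 0.524 (within 0.05), with the pointer over a post at 0, 0.524 and 1.047. It starts at 2.094. Let past the white post, it cannot be brought back.
- pawl_pin (a point): The pawl's pivot pin (along the unit's y), 95 mm from the drum axis, 46 mm high. The pawl is a steel bar 116 x 12 x 8 mm along the unit's x; its nose sits in the teeth, the knob is on its outer end. A spring drops it when let go. Dropped between two catches, it lets the drum creep on to the lower one and holds it there.
- knob_mid (a point): Point of the unit 155 mm from the drum axis, 76 mm high, on the upright centre line of the red knob (ball 26 mm across). Its height setting varies, unmeasured: with the pawl down its top is up to 11 mm below or above this point. Pressed, it lifts the nose, which drags on the loaded tooth (5 to 12 N), comes clear after 10 to 12 mm (push falls to about 6 N) and meets a hard stop at 13 to 14 mm.
- pointer_tip (a point): End of the red pointer bar on the drum (5 mm wide), 83 mm from the drum axis, 46 mm above the shelf; it passes just over the posts.
- mark_top (a point): Top of the white post (12 mm across, 40 mm above the shelf, 83 mm from the drum axis): the release position. Two black posts like it stand at other positions; at angles 0, 0.524 and 1.047 rad from the unit's +x there is one post each, and which is white changes.
- driver_mid (a point): Bystander: glossy black torque driver lying on the shelf, 195 mm long, 28 mm thick; its middle.
- gasket_mid (a point): Bystander: dull copper ring gasket, 48 mm across, 4 mm thick; its centre.
- spacer_mid (a point): Bystander: tan ceramic spacer tube, 22 mm across, 18 mm high; its centre.
- nozzle_mid (a point): Bystander: spare stainless nozzle standing on the shelf, 34 mm across, 72 mm high; its centre.
- nut0_mid (a point): Bystander: bright silver flange nut, 24 mm across, 11 mm high; its centre.
- nut1_mid (a point): Bystander: bright silver flange nut, 24 mm across, 11 mm high; its centre.
- nut2_mid (a point): Bystander: bright silver flange nut, 24 mm across, 11 mm high; its centre.

How it is judged:
On the way, in this order (a step that is already met when the one before it is completed fails the run):
1. the drum runs back while the robot holds the pawl lifted (contact force between the fingers and unit above 1.5 N and velocity of joint drum below -0.08 rad/s), for 0.3 s.
2. the pawl, let go, holds the drum with its pointer at the white post (horizontal distance between pointer_tip and mark_top below 0.01 m and velocity of joint drum above -0.02 rad/s and not (contact force between any of the fingers, the arm and unit above 0.1 N)), for 0.3 s.
At the end, for the whole second after the job is handed in: The drum stands still with its pointer's end within 10 mm of the white post, seen from above, held there by the dropped pawl (horizontal distance between pointer_tip and mark_top below 0.01 m and velocity of joint drum between -0.02 and 0.02 rad/s); the robot touches nothing.
It fails at once if the unit is pushed with more than 20 N (contact force between any of the fingers, the arm and unit above 20 N).
It fails at once if a loose part on the shelf is moved by more than 20 mm (distance of any of driver_mid, nut0_mid, nut1_mid, nut2_mid, gasket_mid, spacer_mid, nozzle_mid from where it was at the start of the episode above 0.02 m).
It also fails if it takes over 56 s, if anything falls off the work surface, if the arm or the gripper's body presses on something with over 40 N, if the wrist force passes 120 N, or if a joint passes its speed limit or range.

## Robot

A 6-joint arm with a two-finger parallel gripper is mounted at the origin on the work surface. World frame = base frame: x ahead of the robot, y to its left, z up, the work surface at z = 0. Lengths are in m, angles in rad, forces in N, time in s.
With the tool pointing down it reaches from about 0.25 to 0.775 m from the base axis. Payload 4 kg.
Tool frame: the origin (TCP) lies midway between the tips of the shut fingers; the grasp point (between the pads) lies 19 mm behind it; z points along the fingers, y is the line along which they close (so a half turn about z gives the same grasp; the last joint's range is limited). The gripper opens to 94 mm and grips with 3 to 60 N. Pads are 16 mm wide; open, the fingers measure 119 mm over their backs; the gripper's body (75 mm by 177 mm) begins 78 mm behind the grasp point.
Start: joints at [-1.348, 0.087, 1.371, -0, 1.684, -0.103], TCP at [0.176, -0.521, 0.206] pointing down, gripper open.
Joint ranges: [-3.1, 3.1], [-0.76, 2.03], [0.27, 2.55], [-1.08, 4.22], [0.17, 2.65], [-2.57, 2.57]. Speed limits (rad/s): [2.79, 2.79, 3.14, 3.14, 3.14, 3.14].

## Interface

Orientations are given as [roll, pitch, yaw] about the fixed x, y, z axes, in that order (R = Rz(yaw) Ry(pitch) Rx(roll)).
In Python, from bench import get_obs, snapshot, close_job gives the robot as it stands. The module is installed in compiled form; this text tells all that it offers.
- The arm moves only by the tool drive_tool, never from a script. Its argument "commands" is a list of rows, each a list of 6 numbers: the shift along the tool's x, y, z in units of 0.04 m (1.0 is 0.04 m), then the turn, a rotation vector about the tool's x, y, z in units of 0.1 rad (1.0 is 0.1 rad). In form: [[dx, dy, dz, wx, wy, wz], ...]. A call has 1 to 20 rows; each row shifts and turns the commanded pose from where the row before left it, along the tool's axes as they then stand; what a row does not reach is not made up. A row lasts 1/8 s, in which the tool goes at most 62.5 mm and 10.7 degrees, less where a joint would pass 70% of its speed; a pose out of reach is approached as far as the arm can. A call with a number of a shift or a turn outside -1 to 1 is refused whole. A call with a gripper value outside its range is refused whole. "gripper" is the closure, from 0 (fully open) to 1 (shut), set as the call begins (left out, the last holds). The fingers move at their own pace and stop on an object; the grip force is fixed at half the most. Time passes only in rows, so rows that do not move let the fingers close. It gives the time, the measured TCP pose, the force, the opening and the grip force at its end, in the units of the state.
- get_obs(): the state, without advancing time (a new reading comes with each control period).
- snapshot(name): name is "side" or "top"; returns a dict with "image" (400x640x3 uint8, blue, green, red), "range_z" (400x640 float32, m along the optical axis (not along the pixel's ray), 0 where there is no reading), "fx", "fy", "cx", "cy" (pixels), "rvec" (rotation vector, rad) and "tvec" (3), from world to camera coordinates, as OpenCV has them. Camera axes: x right, y down, z forward; pixel columns grow to the right and rows downward; lengths in m; the calibration is good to about 2 mm. A picture is of the moment at which its call begins.
- close_job(): hands the job in; it is judged then, once.
The state is a dict: "time": time; "joint_positions": joint angles; "qvel": joint speeds; "joint_torque": joint torques, N m; "tool_pos": TCP position; "ee_rot": TCP orientation; "wrist_force": force on the tool from outside, world axes, zero at the start; "wrist_torque": the same for the moment, N m; "width": finger opening in m; "finger_force": force on a finger pad.
Only numpy, scipy, OpenCV 4.12 (cv2) and the standard library are available. Lean on these libraries where they do the work, as an engineer would, in place of code of your own. Each camera call takes 0.05 s, during which the arm holds its last target. There are 200 camera calls.

## Working session

There is one attempt and no reset: what is moved stays moved. The work goes in short steps, Python scripts to look and compute and a tool call to move; the robot and the scene stay as the last step left them, time stands still between calls to the robot, and variables do not carry over. Pictures are saved under pics/ and viewed, at most 10 in all, crops included, and the job is handed in when it is done.

Besides the shell and the picture viewer there is one more tool, called after "Request:" as a command line: name --pt "numbers of a row" for each row, then --argument value for the rest. drive_tool: Moves the arm, as the interface text tells. Its arguments: {"type":"object","properties":{"commands":{"type":"array"},"gripper":{"type":"number"}},"required":["commands"]}

```bash
mkdir -p pics
python3 - <<'E'
from bench import *
import cv2,pickle
o=get_obs();print(o)
for n in("top","side"):
    s=snapshot(n);cv2.imwrite(f"pics/{n}0.png",s["image"]);pickle.dump(s,open(f"{n}0.pkl","wb"))
E
```

```text
{'time': 0.0, 'joint_positions': array([-1.34811306e+00,  8.79311746e-02,  1.37224228e+00, -2.82746565e-05,
        1.68359760e+00, -1.03094585e-01]), 'qvel': array([-0.00100486, -0.00048902,  0.00074001, -0.00132087,  0.00120771,
       -0.00208175]), 'joint_torque': array([-2.08889905e-03, -3.40183961e+01, -3.02425361e+01,  7.16505619e-02,
        3.29523382e-02, -1.54313648e-04]), 'tool_pos': array([ 0.17589224, -0.52053595,  0.20432328]), 'ee_rot': array([-3.13942293e+00, -1.96230987e-04,  3.25774490e-01]), 'wrist_force': array([-0.40929576,  0.49448002,  0.69472569]), 'wrist_torque': array([ 0.00076102, -0.00792551,  0.00902995]), 'finger_force': 0.0, 'width': 0.09423975224360213}
```

View pics/top0.png

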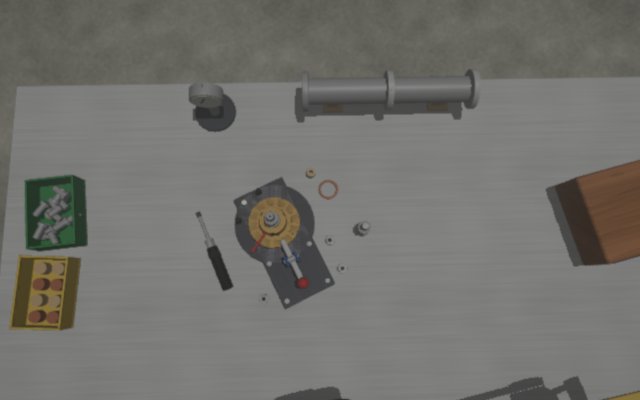

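View pics/side0.png

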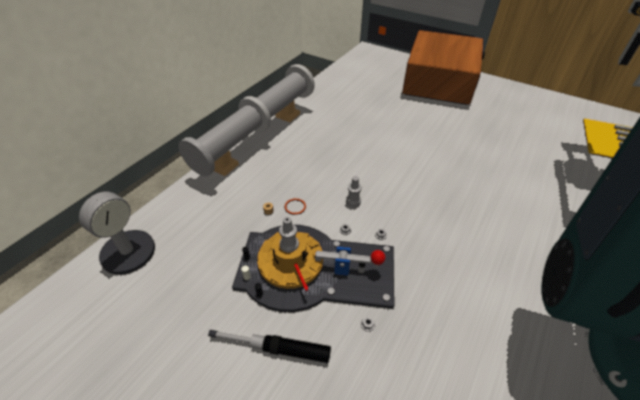

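```bash
cat > h.py <<'E'
import numpy as np,cv2,pickle
def ray(s,u,v,z):
    R=cv2.Rodrigues(np.array(s["rvec"],float))[0];t=np.array(s["tvec"],float).ravel()
    d=R.T@[(u-s["cx"])/s["fx"],(v-s["cy"])/s["fy"],1];c=-R.T@t
    return c+d*(z-c[2])/d[2]
def pix(s,p):
    R=cv2.Rodrigues(np.array(s["rvec"],float))[0];q=R@p+np.array(s["tvec"],float).ravel()
    return s["fx"]*q[0]/q[2]+s["cx"],s["fy"]*q[1]/q[2]+s["cy"]
def tri(a,ua,b,ub):
    P=[]
    for s in(a,b):
        R=cv2.Rodrigues(np.array(s["rvec"],float))[0]
        P.append(np.array([[s["fx"],0,s["cx"]],[0,s["fy"],s["cy"]],[0,0,1]])@np.c_[R,np.array(s["tvec"],float).ravel()])
    X=cv2.triangulatePoints(P[0],P[1],np.array(ua,float),np.array(ub,float)).ravel();return X[:3]/X[3]
def red(s):
    h=cv2.cvtColor(s["image"],cv2.COLOR_BGR2HSV)
    m=(((h[...,0]<6)|(h[...,0]>174))&(h[...,1]>170)&(h[...,2]>70)).astype(np.uint8)
    n,l,st,c=cv2.connectedComponentsWithStats(m)
    return [(st[i].tolist(),c[i].round(2).tolist()) for i in range(1,n) if st[i][4]>8]
E
python3 - <<'E'
from h import *
T=pickle.load(open("top0.pkl","rb"));S=pickle.load(open("side0.pkl","rb"))
print(red(T),red(S))
for s,n,(x,y,w,h) in((T,"top",(215,170,130,145)),(S,"side",(220,205,190,110))):
    k=4
    cv2.imwrite(f"pics/{n}z.png",cv2.resize(s["image"][y:y+h,x:x+w],None,fx=k,fy=k,interpolation=cv2.INTER_CUBIC))
    # brass mask
    hs=cv2.cvtColor(s["image"],cv2.COLOR_BGR2HSV)
    m=cv2.inRange(hs,(12,110,60),(28,255,255));n_,l,st,c=cv2.connectedComponentsWithStats(m)
    print([(st[i].tolist(),c[i].round(1)) for i in range(1,n_) if st[i][4]>200])
    print(-cv2.Rodrigues(s["rvec"])[0].T@s["tvec"].ravel())
E
```

```text
[] [([371, 250, 14, 14, 156], [377.67, 256.65]), ([295, 264, 13, 26, 83], [301.06, 277.52])]
[([578, 161, 62, 101, 4388], array([615.1, 209. ])), ([249, 198, 50, 50, 1547], array([273.8, 221.8])), ([10, 256, 70, 74, 3380], array([ 43.9, 293. ]))]
[0.44562858 0.06379033 1.12522021]
[([404, 0, 236, 112, 16907], array([540.6,  50.6])), ([277, 103, 22, 18, 219], array([287.9, 112.7])), ([583, 119, 47, 39, 1136], array([602.2, 137.6])), ([215, 152, 23, 23, 299], array([225. , 163.9])), ([257, 232, 66, 56, 2465], array([288.7, 260.8]))]
[0.32590713 0.47116468 0.59468676]
```

View pics/topz.png

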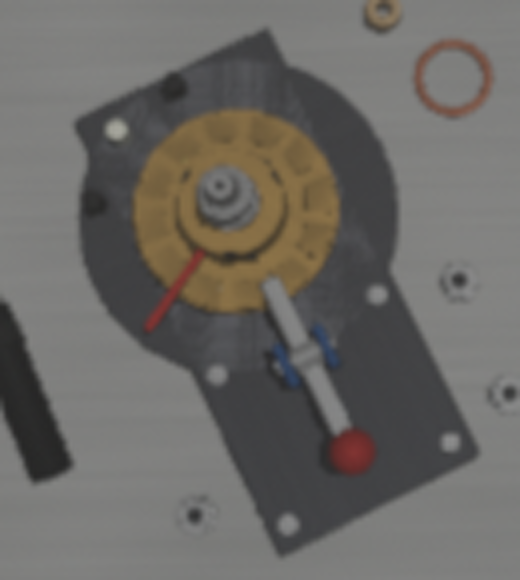

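View pics/sidez.png

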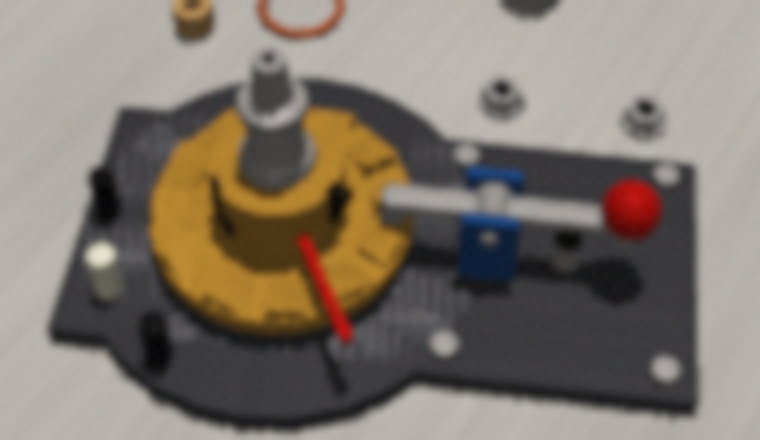

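Run:
```python
from h import *
T=pickle.load(open("top0.pkl","rb"));S=pickle.load(open("side0.pkl","rb"))
h=cv2.cvtColor(T["image"],cv2.COLOR_BGR2HSV)
m=(((h[...,0]<8)|(h[...,0]>172))&(h[...,1]>120)&(h[...,2]>50)).astype(np.uint8)
n,l,st,c=cv2.connectedComponentsWithStats(m);print([(st[i].tolist(),c[i].round(2)) for i in range(1,n) if st[i][4]>8])
k=[c[i] for i in range(1,n) if abs(c[i][0]-303)<5 and abs(c[i][1]-283)<6 and st[i][4]>20][0]
for ks in((378,256.9),(377.67,256.65)):
    K=tri(T,k,S,ks);print("knob",K)
print("range",T["range_z"][int(k[1])-2:int(k[1])+3,int(k[0])],T["tvec"].ravel())
print("drum",ray(T,273.8,221.8,.038))
C=ray(T,273.5,222.3,.036)
for n,u,v,z in(("b0",258.2,191.5,.04),("w",244,202.3,.04),("b2",238.5,220.7,.04),("tip",252.2,252,.046)):
    p=ray(T,u,v,z);print(n,p,np.hypot(*(p-C)[:2]),np.degrees(np.arctan2(*(p-C)[1::-1])-np.arctan2(*(C-K)[1::-1])))
print(np.hypot(*(K-C)[:2]))
for i in range(8):
    pass
```

```text
[([252, 232, 14, 21, 52], array([258.54, 241.71])), ([298, 278, 10, 10, 84], array([302.65, 282.51]))]
knob [0.44833097 0.08713435 0.05309502]
knob [0.44856925 0.08719962 0.05359139]
range [1.048546  1.0462574 1.0409397 1.0411566 1.042267 ] [0.06141031 0.62640376 1.0356745 ]
drum [0.58823418 0.15201567 0.038     ]
b0 [0.65976466 0.18777321 0.04      ] 0.08038882851432719 0.40140827036800464
w [0.63486993 0.22063937 0.04      ] 0.08276707149006945 29.62997230713116
b2 [0.59209997 0.23305224 0.04      ] 0.0803163601771261 61.2795986396486
tip [0.51917767 0.20060713 0.046     ] 0.08321645260554679 119.67416330046007
0.15353242355474706
```

Request:
drive_tool --pt "0.754 -0.815 0 0 0 0" --pt "0.754 -0.815 0 0 0 0" --pt "0.754 -0.815 0 0 0 0" --pt "0.754 -0.815 0 0 0 0" --pt "0.754 -0.815 0 0 0 0" --pt "0.754 -0.815 0 0 0 0" --pt "0.754 -0.815 0 0 0 0" --pt "0.754 -0.815 0 0 0 0" --pt "0.754 -0.815 0 0 0 0" --pt "0.754 -0.815 0 0 0 0" --pt "0.754 -0.815 0 0 0 0" --pt "0.754 -0.815 0 0 0 0" --pt "0.754 -0.815 0 0 0 0" --pt "0.754 -0.815 0 0 0 0" --pt "0.754 -0.815 0 0 0 0" --pt "0 0 0.5 0 0 0" --pt "0 0 0.5 0 0 0" --pt "0 0 0.5 0 0 0" --pt "0 0 0.5 0 0 0" --pt "0 0 0 0 0 0" --gripper 1

```text
time: 2.6
tool_pos: [0.4464, 0.0869, 0.1233]
ee_rot: [-3.14, 0.005, 0.326]
wrist_force: [-0.6, -0.0, 0.5]
width: 0.0004
finger_force: 0.0
```

Request:
drive_tool --pt "0.03 0 0.3 0 0 0" --pt "0 0 0.3 0 0 0" --pt "0 0 0.2 0 0 0" --pt "0 0 0 0 0 0" --pt "0 0 0 0 0 0"

```text
time: 3.22
tool_pos: [0.4495, 0.0874, 0.0938]
ee_rot: [3.141, -0.001, 0.326]
wrist_force: [0.2, -0.3, -0.1]
width: 0.0006
finger_force: 0.0
```

Run:
```python
from bench import *
from h import *
o=get_obs();print(o["tool_pos"],o["wrist_force"])
s=snapshot("side");print(red(s),pix(s,o["tool_pos"]))
cv2.imwrite("pics/s1.png",cv2.resize(s["image"][170:320,220:460],None,fx=3,fy=3,interpolation=cv2.INTER_CUBIC))
```

```text
[0.44951317 0.08736827 0.09376712] [ 0.19652879 -0.28634174 -0.11139381]
[([371, 250, 14, 14, 155], [377.73, 256.7]), ([295, 264, 13, 26, 80], [300.92, 277.35])] (np.float64(379.8228186840214), np.float64(242.20720001529972))
```

View pics/s1.png

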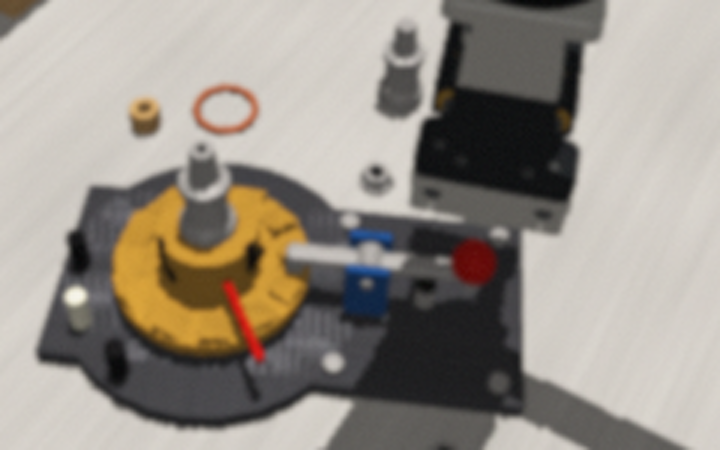

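Run:
```python
from bench import *
from h import *
s=snapshot("side");R=cv2.Rodrigues(s["rvec"])[0];t=s["tvec"].ravel();Z=s["range_z"]
o=get_obs();c,sn=np.cos(.326),np.sin(.326)
for x,y in((360,233),(380,237),(402,243),(405,235),(362,225),(380,228),(382,220),(372,200),(385,205),(410,222),(390,190),(385,180)):
    z=Z[y,x];p=R.T@(np.array([(x-s["cx"])/s["fx"]*z,(y-s["cy"])/s["fy"]*z,z])-t);d=p-o["tool_pos"]
    print(x,y,s["image"][y,x],p.round(3),"tool x,y",round(d[0]*c+d[1]*sn,3),round(d[0]*sn-d[1]*c,3))
```

```text
360 233 [80 84 85] [0.451 0.174 0.206] tool x,y 0.029 -0.081
380 237 [90 94 97] [0.426 0.165 0.205] tool x,y 0.002 -0.081
402 243 [76 79 81] [0.398 0.156 0.202] tool x,y -0.027 -0.081
405 235 [21 20 19] [0.395 0.163 0.227] tool x,y -0.027 -0.089
362 225 [20 18 17] [0.446 0.182 0.233] tool x,y 0.027 -0.091
380 228 [18 18 15] [0.425 0.173 0.232] tool x,y 0.004 -0.089
382 220 [19 18 18] [0.428 0.162 0.234] tool x,y 0.003 -0.077
372 200 [19 20 20] [0.455 0.137 0.235] tool x,y 0.021 -0.046
385 205 [19 19 17] [0.436 0.136 0.234] tool x,y 0.003 -0.05
410 222 [41 38 38] [0.397 0.146 0.234] tool x,y -0.031 -0.072
390 190 [90 95 97] [0.437 0.127 0.254] tool x,y 0.0 -0.041
385 180 [91 96 97] [0.445 0.129 0.269] tool x,y 0.009 -0.041
```

Request:
drive_tool --pt "-0.025 0 0.2 0 0 0" --pt "0 0 0.15 0 0 0" --pt "0 0 0 0 0 0" --pt "0 0 0 0 0 0"

```text
time: 3.82
tool_pos: [0.4483, 0.0871, 0.0794]
ee_rot: [3.142, 0.0, 0.326]
wrist_force: [0.4, -0.2, 0.7]
width: 0.0003
finger_force: 0.0
```

Request:
drive_tool --pt "0 0 0.05 0 0 0" --pt "0 0 0.05 0 0 0" --pt "0 0 0.05 0 0 0" --pt "0 0 0 0 0 0"

```text
time: 4.32
tool_pos: [0.4481, 0.087, 0.0732]
ee_rot: [-3.142, 0.001, 0.326]
wrist_force: [-0.4, 0.6, -0.1]
width: 0.0006
finger_force: 0.0
```

Request:
drive_tool --pt "0 0 0.05 0 0 0" --pt "0 0 0 0 0 0"

```text
time: 4.58
tool_pos: [0.4482, 0.087, 0.0713]
ee_rot: [-3.142, 0.0, 0.326]
wrist_force: [0.3, 0.7, 0.0]
width: 0.0003
finger_force: 0.0
```

Request:
drive_tool --pt "0 0 0.05 0 0 0" --pt "0 0 0 0 0 0"

```text
time: 4.82
tool_pos: [0.4481, 0.087, 0.0692]
ee_rot: [-3.142, 0.0, 0.326]
wrist_force: [-0.2, 1.1, 0.7]
width: 0.0007
finger_force: 0.0
```

Request:
drive_tool --pt "0 0 0.05 0 0 0" --pt "0 0 0 0 0 0"

```text
time: 5.08
tool_pos: [0.4485, 0.087, 0.0683]
ee_rot: [3.141, -0.0, 0.326]
wrist_force: [-1.8, -1.6, 4.7]
width: 0.0001
finger_force: 2.0
```

Request:
drive_tool --pt "0 0 0.05 0 0 0" --pt "0 0 0 0 0 0"

```text
time: 5.32
tool_pos: [0.4481, 0.0868, 0.0664]
ee_rot: [3.141, 0.001, 0.326]
wrist_force: [-3.0, -1.6, 6.1]
width: 0.0006
finger_force: 3.4
```

Request:
drive_tool --pt "0 0 0.025 0 0 0" --pt "0 0 0 0 0 0"

```text
time: 5.58
tool_pos: [0.4479, 0.0867, 0.0655]
ee_rot: [3.141, 0.001, 0.326]
wrist_force: [-3.9, -1.4, 8.1]
width: 0.0005
finger_force: 3.7
```

Request:
drive_tool --pt "0 0 0.05 0 0 0" --pt "0 0 0 0 0 0"

```text
time: 5.82
tool_pos: [0.4474, 0.0864, 0.0633]
ee_rot: [3.141, 0.002, 0.326]
wrist_force: [-4.5, -1.4, 8.1]
width: 0.0003
finger_force: 3.9
```

Request:
drive_tool --pt "0 0 0.025 0 0 0" --pt "0 0 0.025 0 0 0" --pt "0 0 0 0 0 0"

```text
time: 6.2
tool_pos: [0.4469, 0.0862, 0.0612]
ee_rot: [3.141, 0.004, 0.326]
wrist_force: [-6.3, -2.0, 7.9]
width: 0.0004
finger_force: 4.1
```

Request:
drive_tool --pt "0 0 0.025 0 0 0" --pt "0 0 0 0 0 0"

```text
time: 6.45
tool_pos: [0.4467, 0.0862, 0.0602]
ee_rot: [3.141, 0.004, 0.326]
wrist_force: [-5.8, -1.8, 8.2]
width: 0.0009
finger_force: 4.3
```

Request:
drive_tool --pt "-0.04 0 0.025 0 0 0" --pt "0 0 0 0 0 0"

```text
time: 6.7
tool_pos: [0.4464, 0.086, 0.0596]
ee_rot: [3.141, 0.001, 0.326]
wrist_force: [-3.9, -1.1, 8.3]
width: 0.0006
finger_force: 3.8
```

Request:
drive_tool --pt "-0.02 0 0.02 0 0 0" --pt "0 0 0 0 0 0"

```text
time: 6.95
tool_pos: [0.4462, 0.0861, 0.0583]
ee_rot: [3.141, -0.001, 0.326]
wrist_force: [-1.1, -1.3, 3.7]
width: 0.0004
finger_force: 2.2
```

Run:
```python
from bench import *
from h import *
s=snapshot("side");o=get_obs();print(red(s),o["tool_pos"],o["wrist_force"])
```

```text
[([371, 260, 14, 8, 80], [377.18, 263.14]), ([294, 264, 12, 27, 78], [299.72, 277.24])] [0.44619581 0.08614509 0.05814159] [-2.07347324 -0.24519841  4.50592645]
```

Request:
drive_tool --pt "-0.005 0 0.015 0 0 0" --pt "0 0 0 0 0 0" --pt "0 0 0 0 0 0" --pt "0 0 0 0 0 0"

```text
time: 7.5
tool_pos: [0.446, 0.0861, 0.0574]
ee_rot: [3.141, -0.0, 0.326]
wrist_force: [-1.6, -1.0, 5.5]
width: 0.0002
finger_force: 2.8
```

```bash
cat > a.py <<'E'
from bench import *
from h import *
C=np.array([.5878,.151]);yaw=np.arctan2(.151-.0871,.5878-.4483)
def ang(s):
    h=cv2.cvtColor(s["image"],cv2.COLOR_BGR2HSV)
    m=((h[...,0]<6)|(h[...,0]>174))&(h[...,1]>150)&(h[...,2]>60)
    v,u=np.nonzero(m)
    P=np.array([ray(s,a,b,.046)[:2] for a,b in zip(u,v)])-C
    r=np.hypot(*P.T);P=P[(r>.05)&(r<.095)]
    q=P[np.hypot(*P.T)>.05].mean(0);return round((np.arctan2(q[1],q[0])-yaw)%(2*np.pi),3),len(P)
if __name__=="__main__":
    print(ang(pickle.load(open("side0.pkl","rb"))))
    s=snapshot("side");o=get_obs();print(ang(s),o["time"],o["tool_pos"],o["wrist_force"])
E
python3 a.py
```

```text
(np.float64(2.037), 60)
(np.float64(1.89), 60) 7.55 [0.44608266 0.08609788 0.05744745] [-2.02703718 -0.35152606  5.28315248]
```

Request:
drive_tool --pt "0 0 0 0 0 0" --pt "0 0 0 0 0 0" --pt "0 0 0 0 0 0" --pt "0 0 0 0 0 0" --pt "0 0 0 0 0 0" --pt "0 0 0 0 0 0" --pt "0 0 0 0 0 0" --pt "0 0 0 0 0 0"

```text
time: 8.55
tool_pos: [0.4461, 0.0861, 0.0574]
ee_rot: [3.141, -0.0, 0.326]
wrist_force: [-1.6, -1.4, 5.1]
width: 0.0002
finger_force: 2.8
```

```bash
python3 a.py
```

```text
(np.float64(2.037), 60)
(np.float64(1.673), 54) 8.6 [0.44607129 0.08609344 0.05743711] [-1.02820403 -0.27890675  6.21724073]
```

Request:
drive_tool --pt "0 0 0 0 0 0" --pt "0 0 0 0 0 0" --pt "0 0 0 0 0 0" --pt "0 0 0 0 0 0" --pt "0 0 0 0 0 0" --pt "0 0 0 0 0 0" --pt "0 0 0 0 0 0" --pt "0 0 0 0 0 0" --pt "0 0 0 0 0 0" --pt "0 0 0 0 0 0" --pt "0 0 0 0 0 0" --pt "0 0 0 0 0 0" --pt "0 0 0 0 0 0" --pt "0 0 0 0 0 0" --pt "0 0 0 0 0 0" --pt "0 0 0 0 0 0" --pt "0 0 0 0 0 0" --pt "0 0 0 0 0 0" --pt "0 0 0 0 0 0" --pt "0 0 0 0 0 0"

```text
time: 11.1
tool_pos: [0.4461, 0.0861, 0.0574]
ee_rot: [3.141, -0.0, 0.326]
wrist_force: [-1.5, 0.1, 5.5]
width: 0.0001
finger_force: 2.8
```

```bash
python3 a.py
```

```text
(np.float64(2.037), 60)
(np.float64(1.156), 68) 11.15 [0.44607903 0.08612518 0.05745684] [-1.76473954 -1.53375841  5.11490168]
```

Request:
drive_tool --pt "0 0 0 0 0 0" --pt "0 0 0 0 0 0" --pt "0 0 0 0 0 0" --pt "0 0 0 0 0 0" --pt "0 0 0 0 0 0" --pt "0 0 0 0 0 0" --pt "0 0 0 0 0 0" --pt "0 0 0 0 0 0" --pt "0 0 0 0 0 0" --pt "0 0 0 0 0 0" --pt "0 0 0 0 0 0" --pt "0 0 0 0 0 0"

```text
time: 12.65
tool_pos: [0.4461, 0.0861, 0.0575]
ee_rot: [3.141, -0.0, 0.326]
wrist_force: [-1.7, -0.6, 5.5]
width: 0.0007
finger_force: 2.8
```

Run:
```python
from a import *
s=snapshot("side");print(ang(s),get_obs()["time"])
cv2.imwrite("pics/s2.png",cv2.resize(s["image"][205:325,220:380],None,fx=4,fy=4,interpolation=cv2.INTER_CUBIC))
```

```text
(np.float64(0.864), 67) 12.7
```

View pics/s2.png

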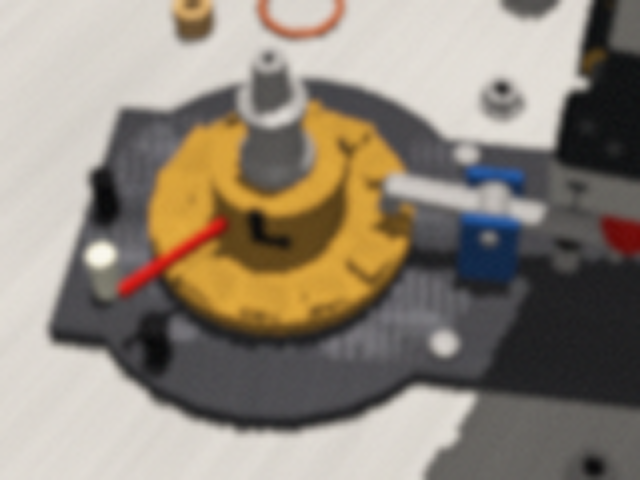

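The pointer's tip (crop 122,292) lies midway between the lower black post (152,320) and the white one (100,255), so I release now.

Request:
drive_tool --pt "0 0 -0.6 0 0 0" --pt "0 0 -0.6 0 0 0" --pt "0 0 -0.3 0 0 0" --pt "0 0 0 0 0 0" --pt "0 0 0 0 0 0" --pt "0 0 0 0 0 0" --pt "0 0 0 0 0 0" --pt "0 0 0 0 0 0" --pt "0 0 0 0 0 0" --pt "0 0 0 0 0 0" --pt "0 0 0 0 0 0" --pt "0 0 0 0 0 0" --pt "0 0 0 0 0 0" --pt "0 0 0 0 0 0" --pt "0 0 0 0 0 0" --pt "0 0 0 0 0 0"

```text
time: 14.7
tool_pos: [0.4459, 0.0862, 0.1171]
ee_rot: [3.142, -0.0, 0.326]
wrist_force: [0.3, -0.6, -0.1]
width: 0.0005
finger_force: 0.0
```

```bash
python3 a.py
```

```text
(np.float64(2.037), 60)
(np.float64(0.554), 68) 14.75 [0.44583871 0.08620326 0.11704213] [-0.29508423  0.3339312  -0.5145043 ]
```

Request:
drive_tool --pt "0 0 0 0 0 0" --pt "0 0 0 0 0 0" --pt "0 0 0 0 0 0" --pt "0 0 0 0 0 0" --pt "0 0 0 0 0 0" --pt "0 0 0 0 0 0" --pt "0 0 0 0 0 0" --pt "0 0 0 0 0 0" --pt "0 0 0 0 0 0" --pt "0 0 0 0 0 0"

```text
time: 16.0
tool_pos: [0.4458, 0.0862, 0.117]
ee_rot: [3.141, 0.0, 0.326]
wrist_force: [-0.4, 0.9, -0.5]
width: 0.0005
finger_force: 0.0
```

Run:
```python
from a import *
s=snapshot("side");print(ang(s),get_obs()["time"])
cv2.imwrite("pics/s3.png",cv2.resize(s["image"][205:325,220:400],None,fx=4,fy=4,interpolation=cv2.INTER_CUBIC))
```

```text
(np.float64(0.554), 68) 16.05
```

View pics/s3.png

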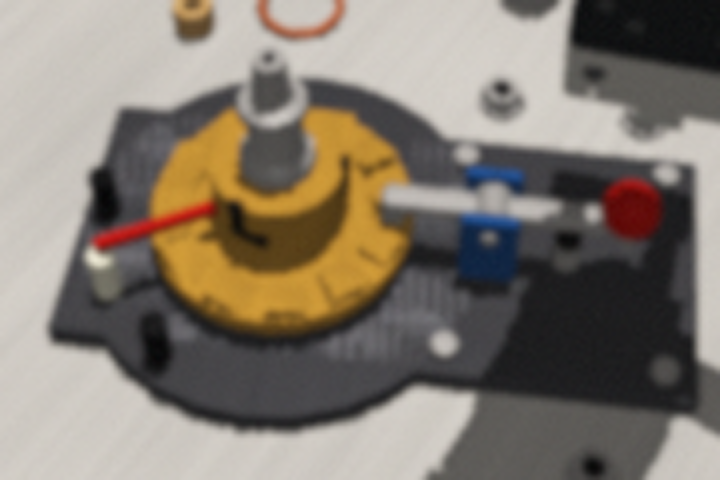

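The pointer's tip (crop 97,243) sits over the white post (100,258). The pawl is down and the drum is still, reading 0.554 rad in both pictures.

```bash
python3 -c "
from bench import *
print(close_job())"
```

```text
the job is handed in; nothing more can be done
None
```

The pawl is down and holds the drum still with its pointer over the white post, measured at 0.55 rad against the catch at 0.524. The loose parts were not touched, the wrist read at most about 10 N, and the job is handed in; it gave no verdict.

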